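# Pack and lock the graded measures

## Robot

A 6-joint arm with a two-finger parallel gripper is mounted at the origin on the work surface. World frame = base frame: x ahead of the robot, y to its left, z up, the work surface at z = 0. Lengths are in m, angles in rad, forces in N, time in s.
With the tool pointing down it reaches from about 0.325 to 0.775 m from the base axis. Payload 5.5 kg.
Tool frame: the origin (TCP) lies between the finger pads; the fingertips stand 8 mm ahead of it and the grasp point (between the pads) lies 11 mm behind it (tcp_to_tips is the distance from the TCP to the fingertips, in m); z points along the fingers, y is the direction in which the jaws open and shut (so a half turn about z gives the same grasp; the last joint's range is limited). The gripper opens to 88 mm and grips with 3 to 60 N. Pads are 20 mm wide; open, the fingers measure 115 mm over their backs; the gripper's body (75 mm by 178 mm) begins 61 mm behind the grasp point.
Start: joints at [1.291, 0.091, 1.231, -0, 1.82, -0.057], TCP at [0.133, 0.585, 0.231] pointing down, gripper open.
Joint ranges: [-2.87, 2.87], [-0.86, 2.18], [0.17, 2.46], [-1.51, 4.65], [0.06, 2.69], [-2.65, 2.65]. Speed limits (rad/s): [2.57, 2.57, 3.01, 3.14, 3.14, 3.14].

## Interface

Orientations are given as a unit quaternion [w, x, y, z].
In Python, from bench import * gives the robot as it stands. Calls block until the motion is done:
- move_to(position, orientation): joint-space move of the TCP to a pose.
- move_l(position, speed=0.15, orientation=None): straight line of the TCP; orientation=None keeps the orientation; speed is the mean speed in m/s.
- movej(angles): joint-space move.
- gripper_open() and close(): open the fingers fully, or close them until they stop; the grip force is fixed at half the most.
- hold(seconds).
- inverse_kinematics(position, orientation): joint angles nearest the present ones, or None.
- state(): the state.
- get_image(name): name is "scene" or "top"; returns a dict with "frame" (384x512x3 uint8, blue, green, red), "depth" (384x512 float32, m along the optical axis (not along the pixel's ray), 0 where there is no reading), "camera_matrix" (3x3 intrinsics, pixels), "view" (4x4, takes a point from world to camera coordinates). Camera axes: x right, y up, looking along -z (the intrinsics and any distortion apply to the point x, -y, -z); pixel columns grow to the right and rows downward; lengths in m; the calibration is good to about 2 mm. A picture is of the moment at which its call begins.
A pose or a line that the arm cannot do raises IKError and nothing moves.
- job_done(): hands the job in, once; it reports no verdict.
The state is a dict: "time": time; "joint_pos": joint angles; "dq": joint speeds; "joint_torque": joint torques, N m; "ee_pos": TCP position; "ee_rot": TCP orientation; "ft_force": force on the tool from outside, world axes, zero at the start; "moment": the same for the moment, N m; "finger_gap": finger opening in m.
Only numpy, scipy, OpenCV 4.12 (cv2) and the standard library are available. Lean on these libraries where they do the work, as an engineer would, in place of code of your own. Each camera call takes 0.05 s, during which the arm holds its last target. There are 200 camera calls.

## Task

Pack away the mate bar's graded measures: nest every measure on the counter in the round well of the storage rack, largest first, so that each stands flat inside the next larger one. Then swing the keeper bar fully shut across them and lock it with the keeper pin: start the pin leaning, edge first, in the mouth of its bore, then straighten it and slide it fully home. Leave the mate, mug, canisters, jar and spoon where they are.

Things in the scene. Friction and masses are not known exactly. Their poses are not given: they have to be found in the camera images.
- measure1: Measure 1 of 5 (1 = largest; may be absent): open round aluminium cup, outer radius 62 mm, height 60 mm, wall and floor 3 mm. Origin: centre of its underside; z up along its axis. An upright blue grip tab rises from the rim on its own -x side: 5 mm thick (radially), 26 mm wide (along own y), centred 61.5 mm from the axis, its foot 6 mm below the rim, its top 94 mm above the underside (34 mm above the rim). It is lifted by this tab.
- measure2: Measure 2 of 5 (1 = largest; may be absent): open round aluminium cup, outer radius 53 mm, height 57 mm, wall and floor 3 mm. Origin: centre of its underside; z up along its axis. An upright green grip tab rises from the rim on its own -x side: 5 mm thick (radially), 26 mm wide (along own y), centred 52.5 mm from the axis, its foot 6 mm below the rim, its top 91 mm above the underside (34 mm above the rim). It is lifted by this tab.
- measure3: Measure 3 of 5 (1 = largest; may be absent): open round aluminium cup, outer radius 44 mm, height 54 mm, wall and floor 3 mm. Origin: centre of its underside; z up along its axis. An upright yellow grip tab rises from the rim on its own -x side: 5 mm thick (radially), 26 mm wide (along own y), centred 43.5 mm from the axis, its foot 6 mm below the rim, its top 88 mm above the underside (34 mm above the rim). It is lifted by this tab.
- measure4: Measure 4 of 5 (1 = largest; may be absent): open round aluminium cup, outer radius 35 mm, height 51 mm, wall and floor 3 mm. Origin: centre of its underside; z up along its axis. An upright orange grip tab rises from the rim on its own -x side: 5 mm thick (radially), 26 mm wide (along own y), centred 34.5 mm from the axis, its foot 6 mm below the rim, its top 85 mm above the underside (34 mm above the rim). It is lifted by this tab.
- measure5: Measure 5 of 5 (1 = largest; may be absent): open round aluminium cup, outer radius 26 mm, height 48 mm, wall and floor 3 mm. Origin: centre of its underside; z up along its axis. An upright red grip tab rises from the rim on its own -x side: 5 mm thick (radially), 26 mm wide (along own y), centred 25.5 mm from the axis, its foot 6 mm below the rim, its top 82 mm above the underside (34 mm above the rim). It is lifted by this tab.
- well (a point): Centre of the round well on the storage rack (a black plate 270 x 170 x 10 mm on the counter): on the well's floor, 10 mm above the counter. A white lip 6 mm high, inner radius 67 mm, surrounds it. Frame = the rack's: own +x towards the hinge post (100 mm from the well, top 112 mm above the counter), own -x towards the wooden rest block (56 x 70 mm, centre at own x -105 mm, y +17.5 mm, top 105 mm above the counter).
- bore (a point): Centre of the bore's mouth in the top of the rest block, at own x -105 mm, y +27 mm of the well and 105 mm above the counter. Round bore 26 mm across, 45 mm deep, vertical, with a 2 mm chamfer; frame parallel to the rack's.
- keeper (a joint): Angle of the red keeper bar about the vertical hinge at point bar_pivot: 0 = fully shut (stop), lying across the well with its end over the rest block; it grows to 1.85 as the bar swings away, clockwise seen from above. Stays where it is left (about 0.12 N m of friction).
- bar_pivot (a point): Point on the keeper bar's hinge axis, at the bar's underside, 112 mm above the counter. The bar is 225 mm long from here, 20 mm wide, 8 mm thick; shut, it points along the rack's -x; open by angle q it points to the rack's direction (-cos q, sin q).
- bar_knob (a point): On the axis of the black upright knob on the bar, 22 mm above the bar's top face: knob 18 mm in diameter, 35 mm tall, 125 mm from the hinge. Turns with the bar.
- pin: Keeper pin, 126 mm long: steel shaft 24 mm in diameter with a 3 mm chamfered foot, a collar 32 mm across from 85 to 90 mm, then a yellow square grip 26 x 26 mm from 90 to 126 mm above the foot. Origin: centre of the foot; z along the pin towards the grip; x and y square to the grip's faces. Starts upright in its parking stand. Home in the bore it bars the keeper bar's way back.
- stand: Parking stand of the pin: wooden block 75 x 75 x 45 mm fixed to the counter, with a loose hole 29 mm across, 35 mm deep. Origin: centre of the underside.
- mate: Bystander: wooden mate gourd, 80 mm across, 85 mm tall. Origin: underside.
- ceramic_cup: Bystander: white mug, 76 mm across, 85 mm tall. Origin: underside.
- canister_a: Bystander: white canister with red cap, 90 mm across, 130 mm tall. Origin: underside.
- canister_b: Bystander: white canister with blue cap, 90 mm across, 95 mm tall. Origin: underside.
- sugar_jar: Bystander: glass jar, 68 mm across, 85 mm tall. Origin: underside.
- spoon: Bystander: spoon 170 mm long, lying along its own x.

How it is judged:
By the outcome, as a careful person would: the job done as asked, in the order asked, and still so for the second after the job is handed in, with the robot touching nothing.
Of measure1, measure2, measure3, measure4, measure5 only 3 to 5 are there at a start; the rules pass over those that are not, and their reading is None.
At some moment in a run one of measure1, measure2, measure3, measure4, measure5 may be knocked a few centimetres aside while the robot is not near it.
It also fails if it takes over 210 s, if anything falls off the work surface, if the arm or the gripper's body presses on something with over 40 N, if the wrist force passes 120 N, or if a joint passes its speed limit or range.

## Working session

There is one attempt and no reset: what is moved stays moved. The work goes in short steps, each a Python script; the robot and the scene stay as the last script left them, time stands still between calls to the robot, and variables do not carry over. Pictures are saved under pics/ and viewed, about 12 in all and at most 16, crops included, and the job is handed in when it is done.

```bash
ls; mkdir -p pics; python3 - <<'E'
from bench import *
import cv2,numpy as np
for n in("top","scene"):
    d=get_image(n); cv2.imwrite(f"pics/{n}0.png",d["frame"]); np.savez(f"{n}0.npz",**d)
    print(n,d["camera_matrix"],d["view"],[k for k in d])
print(state())
E
```

```text
pics
top [[350.63466933   0.         249.95243801]
 [  0.         350.63466933 197.39686352]
 [  0.           0.           1.        ]] [[ 0.02187821 -0.99966693 -0.01368817  0.01481564]
 [ 0.99052163  0.01981694  0.1359198  -0.55802295]
 [-0.13560327 -0.01653211  0.99062528 -1.28105629]
 [ 0.          0.          0.          1.        ]] ['frame', 'depth', 'camera_matrix', 'view']
scene [[372.41780589   0.         260.20633307]
 [  0.         372.41780589 191.44510378]
 [  0.           0.           1.        ]] [[-0.60496885  0.79624684  0.00191289  0.30846553]
 [-0.61408791 -0.46809552  0.63543892  0.27653409]
 [ 0.50686165  0.38324607  0.77214877 -1.54087642]
 [ 0.          0.          0.          1.        ]] ['frame', 'depth', 'camera_matrix', 'view']
{'time': 0.1, 'joint_pos': array([ 1.29130499e+00,  9.17938187e-02,  1.23173762e+00, -9.73631627e-06,
        1.81977759e+00, -5.66855522e-02]), 'dq': array([ 0.00039649, -0.00023892, -0.00352023,  0.00104126, -0.00185747,
       -0.00024004]), 'joint_torque': array([ 2.10465441e-03, -4.47856987e+01, -4.07573783e+01,  6.98800245e-02,
        2.83277698e-02, -9.51320089e-05]), 'ee_pos': array([0.13251105, 0.58494127, 0.22962952]), 'ee_rot': array([-1.38920480e-04,  1.11173751e-01,  9.93800614e-01, -8.46881758e-04]), 'ft_force': array([0.2586799 , 0.15462819, 0.54949982]), 'moment': array([ 0.00934231,  0.05012574, -0.03082106]), 'finger_gap': 0.08769883040381204}
```

View pics/top0.png

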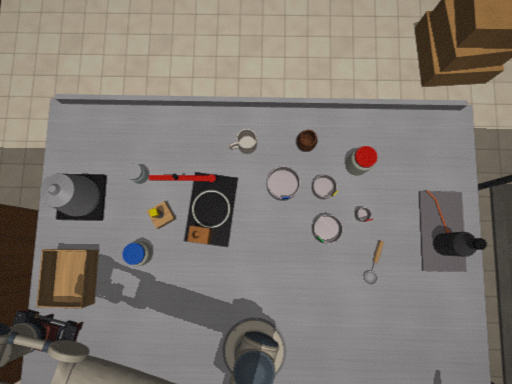

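View pics/scene0.png

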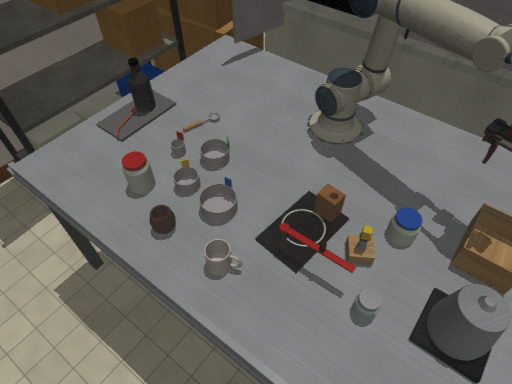

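```bash
cat > lib.py <<'E'
import numpy as np, cv2
from scipy.optimize import least_squares
def cloud(d):
    """world points (H,W,3), NaN where no depth"""
    K,V,z=d["camera_matrix"],np.asarray(d["view"]),np.asarray(d["depth"],float)
    v,u=np.mgrid[:z.shape[0],:z.shape[1]]
    z=np.where(z>0,z,np.nan)
    c=np.stack([(u-K[0,2])/K[0,0]*z,-(v-K[1,2])/K[1,1]*z,-z],-1)
    return (c-V[:3,3])@V[:3,:3]
def project(d,p):
    K,V=d["camera_matrix"],np.asarray(d["view"]); c=np.asarray(p)@V[:3,:3].T+V[:3,3]
    return np.stack([K[0,0]*c[...,0]/-c[...,2]+K[0,2],K[1,1]*-c[...,1]/-c[...,2]+K[1,2]],-1)
E
python3 - <<'E'
from lib import *
D={n:dict(np.load(f"{n}0.npz")) for n in("top","scene")}
for n,d in D.items():
    P=cloud(d); hsv=cv2.cvtColor(d["frame"],cv2.COLOR_BGR2HSV)
    fl=P[(P[...,0]>.3)&(P[...,0]<.8)&(abs(P[...,1])<.4)]; z=fl[:,2]
    z=z[abs(z)<.006]; print(n,"counter z",np.median(z),z.std(),"nan",np.isnan(P).mean())
    ok=(P[...,2]>.04)&(P[...,2]<.15)&(P[...,0]>.2)&(P[...,0]<.9)&(abs(P[...,1])<.5)&(hsv[...,1]>130)&(hsv[...,2]>60)
    k,lab,st,_=cv2.connectedComponentsWithStats(ok.astype(np.uint8))
    for i in range(1,k):
        if st[i,4]>4:
            q=P[lab==i]; print(n,st[i],np.median(hsv[lab==i],0),"mean",q.mean(0).round(4),"z",q[:,2].min().round(4),q[:,2].max().round(4))
a=cv2.resize(D["top"]["frame"][125:285,125:385],None,fx=3,fy=3,interpolation=cv2.INTER_CUBIC)
cv2.imwrite("pics/crop1.png",a)
E
```

```text
top counter z 0.0006061491960936594 0.0025639896717803068 nan 0.004124959309895833
top [300 131  16  15  48] [ 11. 158.  75.] mean [ 0.7687 -0.1808  0.0849] z 0.0767 0.0916
top [355 146  22  21 365] [  1. 230. 163.] mean [ 0.7005 -0.3811  0.1305] z 0.1235 0.1364
top [149 175  27   5 120] [  1. 221. 167.] mean [0.6131 0.3449 0.1207] z 0.114 0.1479
top [177 174  39   9 230] [  1. 221. 166.] mean [0.6134 0.2172 0.1201] z 0.0662 0.1275
top [332 191   6   5  10] [ 27.  165.5 150.5] mean [ 0.5739 -0.2798  0.0864] z 0.0666 0.0907
top [283 197   6   2  11] [110. 185. 150.] mean [ 0.5528 -0.1018  0.0904] z 0.0802 0.0986
top [148 207  12  12  88] [ 26.5 237.5 169. ] mean [0.4869 0.3625 0.1219] z 0.0413 0.1416
top [366 219   7   2  10] [  1.  154.5 158. ] mean [ 0.481  -0.4043  0.075 ] z 0.0473 0.0839
top [187 226  23  18 327] [ 14. 165. 139.] mean [0.4132 0.2047 0.0991] z 0.0531 0.1127
top [317 237   6   5  11] [ 66. 157. 115.] mean [ 0.4062 -0.2249  0.0905] z 0.0807 0.0957
top [123 243  21  22 365] [109. 201. 148.] mean [0.342  0.4345 0.0952] z 0.0813 0.1032
scene counter z -0.0002156090176274914 0.0020866021426293384 nan 0.004007975260416667
scene [177 132   6   8  31] [  1. 148.  80.] mean [ 0.4821 -0.4021  0.0669] z 0.0497 0.0838
scene [122 152  24  19 342] [  1. 187. 142.] mean [ 0.7055 -0.3775  0.129 ] z 0.1152 0.1344
scene [181 159   8   8  49] [ 23. 166. 103.] mean [ 0.5771 -0.2794  0.0738] z 0.0564 0.0882
scene [225 177   6   4   7] [110. 161. 119.] mean [ 0.5563 -0.1016  0.0949] z 0.0923 0.0977
scene [318 184  27  21 241] [ 13. 145. 120.] mean [0.4137 0.2052 0.1045] z 0.098 0.1084
scene [396 208  26  22 426] [111. 177. 132.] mean [0.3445 0.4373 0.0943] z 0.0837 0.0998
scene [280 223  75  49 559] [  1. 188. 146.] mean [0.615  0.2705 0.1195] z 0.1098 0.135
scene [361 225  12  15 130] [ 24.  174.  128.5] mean [0.4926 0.3639 0.1271] z 0.101 0.1391
```

View pics/crop1.png

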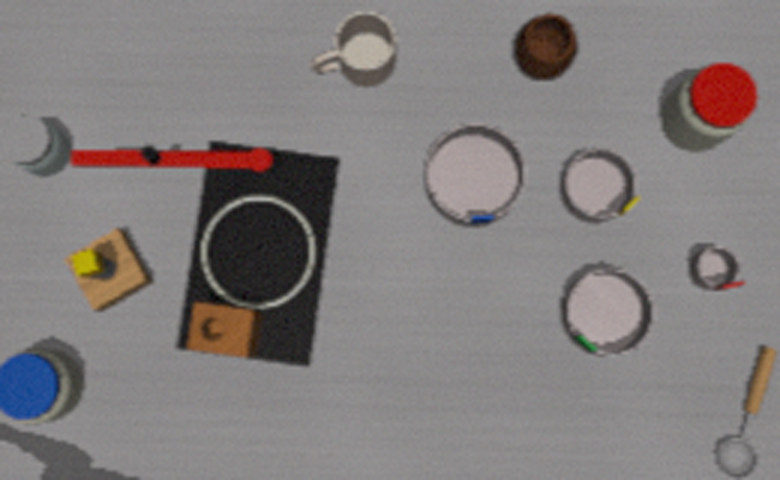

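```bash
cat >> lib.py <<'E'
R={1:.062,2:.053,3:.044,4:.035,5:.026}; H={1:.060,2:.057,3:.054,4:.051,5:.048}
HUE={1:(104,118),2:(55,80),3:(20,33),4:(8,17),5:(-4,5)}
def hsvf(d):
    return cv2.cvtColor(d["frame"],cv2.COLOR_BGR2HSV).astype(int)
def tabpts(d,i,c=None,rad=.12,z0=0,dz=.004):
    P=cloud(d); h=hsvf(d); hh=np.where(h[...,0]>170,h[...,0]-180,h[...,0]); lo,hi=HUE[i]
    m=(hh>=lo)&(hh<=hi)&(h[...,1]>110)&(h[...,2]>50)&(P[...,2]>z0+H[i]+dz)&(P[...,2]<z0+H[i]+.045)
    if c is not None: m&=np.hypot(P[...,0]-c[0],P[...,1]-c[1])<rad
    return P[m]
def fitcup(ds,i,c0,z0=0):
    """cup centre from both clouds, walls at r and r-3mm. returns centre, yaw of the tab direction"""
    r=R[i]; pts=[]
    for d in ds:
        P=cloud(d).reshape(-1,3); s=hsvf(d).reshape(-1,3)
        m=(P[:,2]>z0+.012)&(P[:,2]<z0+H[i]+.006)&(np.hypot(P[:,0]-c0[0],P[:,1]-c0[1])<r+.012)&(s[:,1]<90)
        pts.append(P[m])
    Q=np.vstack(pts)
    def res(p,Q=Q):
        rho=np.hypot(Q[:,0]-p[0],Q[:,1]-p[1]); return np.maximum(abs(rho-(r-.0015))-.0015,0)+.0*rho+.2*(rho-r+.0015)
    c=np.array(c0[:2])
    sol=least_squares(res,c,loss="soft_l1",f_scale=.002)
    each=[least_squares(res,sol.x,loss="soft_l1",f_scale=.002,args=(q,)).x for q in pts if len(q)>15]
    T=np.vstack([tabpts(d,i,sol.x,r+.025,z0) for d in ds]); t=T.mean(0)[:2]-sol.x
    return sol.x,np.arctan2(t[1],t[0]),dict(n=[len(q) for q in pts],each=np.round(each,4),tabr=np.hypot(*t).round(4),nt=len(T))
E
python3 - <<'E'
from lib import *
D=[dict(np.load(f"{n}0.npz")) for n in("top","scene")]
for i,c in {1:(.607,-.10),2:(.443,-.245),3:(.595,-.25),5:(.505,-.385)}.items():
    for k in range(2):
        o=fitcup(D,i,c); c=o[0]
    print(i,o[0].round(4),o[1].round(3),o[2])
for d,n in zip(D,"ts"):
    P=cloud(d); h=hsvf(d); z=P[...,2]; near=np.hypot(P[...,0]-.5,P[...,1]-.17)<.085
    m=near&(z>.009)&(z<.024)&(h[...,2]>120)&(h[...,1]<60); q=P[m]
    s=least_squares(lambda p:np.hypot(q[:,0]-p[0],q[:,1]-p[1])-p[2],[.5,.17,.069],loss="soft_l1",f_scale=.002)
    print(n,"lip",s.x.round(4),m.sum(),np.median(q[:,2]))
    box=(P[...,0]>.36)&(P[...,0]<.47)&(P[...,1]>.14)&(P[...,1]<.27)
    m=box&(z>.098)&(z<.112)&(abs(h[...,0]-14)<6)&(h[...,1]>90); q=P[m]
    hull=cv2.minAreaRect((q[:,:2]*1e3).astype(np.float32)); print("block",hull,m.sum(),np.median(q[:,2]))
    # bore: block pixels deeper or dark inside
    m=(P[...,0]>.28)&(P[...,0]<.68)&(P[...,1]>.02)&(P[...,1]<.33)&(z<.022)&(h[...,2]<50)
    k,lab,st,_=cv2.connectedComponentsWithStats(m.astype(np.uint8)); l=1+st[1:,4].argmax(); q=P[lab==l]
    print("plate",cv2.minAreaRect((q[:,:2]*1e3).astype(np.float32)),len(q))
    m=((h[...,0]<5)|(h[...,0]>175))&(h[...,1]>150)&(z>.108)&(z<.13)&(P[...,1]>.1); q=P[m]
    print("bar",cv2.minAreaRect((q[:,:2]*1e3).astype(np.float32)),q.mean(0),len(q))
    m=(abs(h[...,0]-26)<5)&(h[...,1]>150)&(z>.128)&(P[...,1]>.3); q=P[m]
    print("grip",cv2.minAreaRect((q[:,:2]*1e3).astype(np.float32)),np.median(q,0),len(q))
    m=(P[...,0]>.42)&(P[...,0]<.57)&(P[...,1]>.28)&(P[...,1]<.42)&(z>.038)&(z<.052)&(h[...,1]>60)&(h[...,0]<25); q=P[m]
    print("stand",cv2.minAreaRect((q[:,:2]*1e3).astype(np.float32)),np.median(q,0),len(q))
a=[cv2.resize(D[0]["frame"][165:250,140:245],None,fx=4,fy=4,interpolation=cv2.INTER_NEAREST),cv2.resize(D[1]["frame"][165:275,270:400],None,fx=3,fy=3,interpolation=cv2.INTER_NEAREST)]
a=[cv2.copyMakeBorder(x,0,345-x.shape[0],0,4,0) for x in a]
cv2.imwrite("pics/crop2.png",cv2.hconcat(a)[:, :800])
E
```

```text
1 [ 0.6153 -0.0939] -3.02 {'n': [219, 717], 'each': array([[ 0.6135, -0.0944],
       [ 0.6158, -0.094 ]]), 'tabr': np.float64(0.0604), 'nt': 45}
2 [ 0.4469 -0.2599] 2.442 {'n': [198, 517], 'each': array([[ 0.4458, -0.26  ],
       [ 0.4471, -0.26  ]]), 'tabr': np.float64(0.053), 'nt': 14}
3 [ 0.6062 -0.2497] -2.349 {'n': [175, 432], 'each': array([[ 0.6053, -0.2498],
       [ 0.6066, -0.2498]]), 'tabr': np.float64(0.0422), 'nt': 59}
5 [ 0.5051 -0.395 ] -2.85 {'n': [104, 185], 'each': array([[ 0.5039, -0.3949],
       [ 0.5055, -0.3952]]), 'tabr': np.float64(0.0244), 'nt': 43}
t lip [0.5147 0.1762 0.0691] 115 0.01452143853123621
block ((412.809814453125, 206.9709014892578), (70.33602142333984, 55.05846405029297), 83.89637756347656) 272 0.10526594753451532
plate ((515.6814575195312, 176.09384155273438), (165.05128479003906, 264.701171875), 83.17739868164062) 1142
bar ((611.08837890625, 271.2336120605469), (25.707275390625, 234.0875244140625), 1.5379700660705566) [0.61372284 0.26213568 0.12061132] 327
grip ((314.21710205078125, 470.18450927734375), (69.59093475341797, 435.9366149902344
[... 227 characters left out ...]
0691] 75 0.015661091037067504
block ((413.3177795410156, 206.66717529296875), (71.81204986572266, 56.72872543334961), 82.72323608398438) 297 0.10419967224282821
plate ((515.8635864257812, 177.64501953125), (170.38238525390625, 270.4875183105469), 83.74337768554688) 1483
bar ((615.6398315429688, 271.00872802734375), (236.71365356445312, 28.363576889038086), 89.28392791748047) [0.61479537 0.27100523 0.11965904] 522
grip ((488.698486328125, 363.0750732421875), (24.293582916259766, 24.250972747802734), 22.66155242919922) [0.49005671 0.36302716 0.13538044] 76
stand ((486.657958984375, 362.7982482910156), (77.2529296875, 74.3761978149414), 31.479196548461914) [0.49532481 0.3659692  0.04442291] 435
```

View pics/crop2.png

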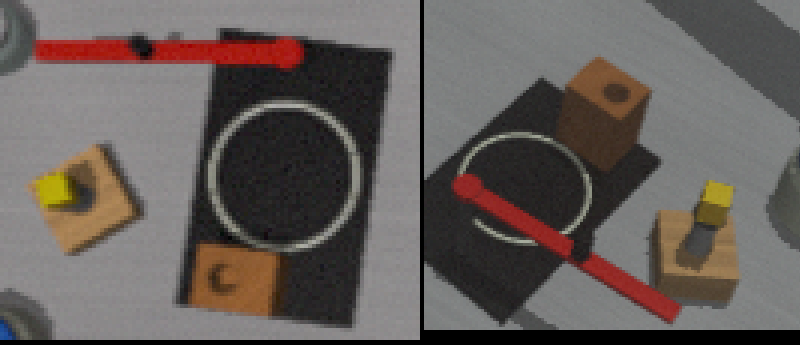

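```bash
cat > ops.py <<'E'
from bench import *
from lib import *
from scipy.spatial.transform import Rotation as Rot
YAW=-.117; WELL=np.array([.5151,.1768]); UP=.27
RT={i:R[i]-.0005 for i in R}
def q_down(psi):
    M=np.array([[-np.sin(psi),np.cos(psi),0],[np.cos(psi),np.sin(psi),0],[0,0,-1]]).T
    q=Rot.from_matrix(M).as_quat(); return [q[3],q[0],q[1],q[2]]
def rack(x,y): return WELL+Rot.from_euler("z",YAW).as_matrix()[:2,:2]@[x,y]
def look(): return [get_image("top"),get_image("scene")]
def u(a): return np.array([np.cos(a),np.sin(a)])
def find(i,ds=None,c0=None,z0=0):
    ds=ds or look()
    if c0 is None:
        T=np.vstack([t[(t[:,1]<.02)&(t[:,0]>.3)&(t[:,0]<.8)] for t in (tabpts(d,i) for d in ds)]); c0=np.median(T,0)[:2]
        # the cup may lie any way from its tab: choose the side that fits
        P=np.vstack([cloud(d).reshape(-1,3) for d in ds]); P=P[(P[:,2]>.015)&(P[:,2]<H[i]+.004)]
        best=max(np.arange(0,2*np.pi,.1),key=lambda a:(abs(np.hypot(*(P[:,:2]-(c0+RT[i]*u(a))).T)-R[i]+.0015)<.003).sum())
        c0=c0+RT[i]*u(best)
    for _ in range(3): c,a,info=fitcup(ds,i,c0,z0); c0=c
    return c,a,info
def plan(i,c,a,alphas):
    """choose place angle (rack frame) and jaw flip with least wrist turning"""
    best=None
    for f in (0,np.pi):
        pk=inverse_kinematics([*(c+RT[i]*u(a)),UP],q_down(a+f))
        for al in alphas:
            w=np.radians(al)+YAW; pl=inverse_kinematics([*(WELL+RT[i]*u(w)),UP],q_down(w+f))
            if pk is None or pl is None: continue
            pk,pl=np.array(pk),np.array(pl); cost=abs(pl-pk).max()+.3*abs(pk-state()["joint_pos"]).max()+(9 if max(abs(pk[5]),abs(pl[5]))>2.6 else 0)
            if best is None or cost<best[0]: best=(cost,f,al,pk,pl)
    return best
def pick(i,c,a,f):
    t=c+RT[i]*u(a); z=H[i]+.013
    move_to([*t,UP],q_down(a+f)); move_l([*t,z],.2); close()
    g=state()["finger_gap"]; move_l([*t,UP],.2); print("gap",g,state()["finger_gap"],"ft",state()["ft_force"].round(1),"t",state()["time"])
def place(i,z0,al,f,off=(0,0),dz=.0015):
    w=np.radians(al)+YAW; t=WELL+RT[i]*u(w)+off; z=z0+H[i]+.013+dz
    move_to([*t,UP],q_down(w+f)); move_l([*t,z+.03],.2); move_l([*t,z],.05); print("down ft",state()["ft_force"].round(1))
    gripper_open(); move_l([*t,UP],.25); print("t",state()["time"])
E
python3 - <<'E'
from ops import *
ds=look()
for i in(1,2,3,5):
    c,a,info=find(i,ds); print(i,c.round(4),round(a,3),info["tabr"],info["nt"])
d=ds[0]
for d in ds:
    P=cloud(d);h=hsvf(d); b=rack(-.105,.027)
    p=project(d,[*b,.105]); print("bore px",p.round(1))
    x,y=int(round(p[0])),int(round(p[1])); g=h[y-8:y+9,x-8:x+9,2]; m=(g<95)&(np.hypot(*np.mgrid[-8:9,-8:9])<6); print(b, np.argwhere(m).mean(0)[::-1]+[x-8,y-8],m.sum())
c,a,_=find(1,ds); B=plan(1,c,a,[90,-90,70,-70,110,-110]); print(B)
if B[0]<9:
    pick(1,c,a,B[1])
    ds=look(); cv2.imwrite("pics/m1.png",ds[1]["frame"])
E
```

```text
1 [ 0.6153 -0.0939] -3.004 0.061 43
2 [ 0.4469 -0.2598] 2.425 0.053 15
3 [ 0.6062 -0.2497] -2.352 0.0427 58
5 [ 0.5052 -0.3947] -2.846 0.0249 41
bore px [195.1 234.1]
[0.41396965 0.2158724 ] [193.80952381 234.47619048] 21
bore px [333.6 195.3]
[0.41396965 0.2158724 ] [333.64444444 195.57777778] 45
(np.float64(1.0075668136429696), 3.141592653589793, -110, array([-2.42793318e-01,  4.73180742e-03,  1.24990971e+00, -4.44089210e-16,
        1.88695114e+00, -3.80148472e-01]), array([ 1.77247943e-01, -1.58834944e-01,  1.40511750e+00, -4.44089210e-16,
        1.89531010e+00, -9.27482533e-01]))
gap 0.004987027860502153 0.004749568094979685 ft [-1.5  0.6 -2.1] t 6.55
```

View pics/m1.png

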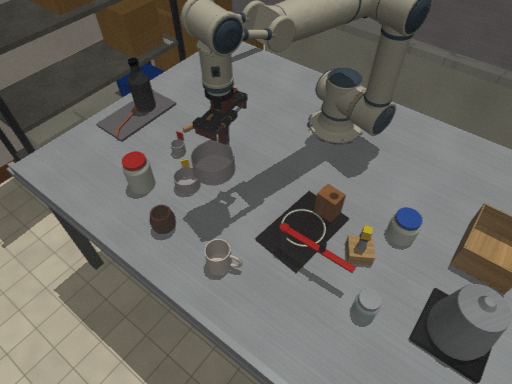

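```bash
python3 - <<'E'
from ops import *
place(1,.010,-110,np.pi)
ds=look(); 
c,a,info=find(1,ds,WELL,.010); print("m1",c-WELL,np.degrees(a-YAW),info)
c,a,info=find(2,ds); print(2,c,a,info)
B=plan(2,c,a,[90,-70,70,110]); print(B)
E
```

```text
down ft [-0.9 -1.2 -1.3]
t 11.4667
m1 [0.001644   0.00189342] -108.18815536535296 {'n': [50, 562], 'each': array([[0.5153, 0.1783],
       [0.517 , 0.1786]]), 'tabr': np.float64(0.0607), 'nt': 46}
2 [ 0.44693549 -0.25987754] 2.4335589600097163 {'n': [201, 511], 'each': array([[ 0.4462, -0.2598],
       [ 0.4471, -0.2599]]), 'tabr': np.float64(0.053), 'nt': 14}
(np.float64(1.8907391508695621), 3.141592653589793, 110, array([-5.79446555e-01, -2.57297696e-01,  1.49004425e+00, -4.44089210e-16,
        1.90884610e+00,  1.28587139e-01]), array([ 3.63775984e-01, -2.61334227e-02,  1.28055556e+00, -4.44089210e-16,
        1.88717051e+00,  1.70250646e+00]))
```

```bash
cat > go.py <<'E'
import sys
from ops import *
i,z0,off=int(sys.argv[1]),float(sys.argv[2]),np.array([float(x) for x in sys.argv[3:5]]); al=[float(x) for x in sys.argv[5:]]
c,a,info=find(i); print(i,c,a,info["each"],info["tabr"]); B=plan(i,c,a,al); print(B[:3])
assert B[0]<9 and abs(info["tabr"]-RT[i])<.004
pick(i,c,a,B[1])
if state()["finger_gap"]>.003:
    place(i,z0,B[2],B[1],off)
    ds=look(); c,a,info=find(i,ds,WELL,z0); print("placed",c-WELL,np.degrees(a-YAW),info["tabr"],info["each"])
    for j in range(1,i+1):
        print(j,[np.percentile(t[:,2],95).round(4) if len(t)>3 else None for t in (tabpts(d,j,WELL,.085,.01,.004) for d in ds)])
    cv2.imwrite(f"pics/p{i}.png",np.hstack([cv2.resize(d["frame"][y:y+110,x:x+110],(400,400),interpolation=cv2.INTER_CUBIC) for d,x,y in ((ds[0],155,155),(ds[1],250,170))]))
E
python3 go.py 2 .013 .0008 .0009 90 -70 70 110
```

```text
2 [ 0.44703427 -0.25971611] 2.44029542045141 [[ 0.4459 -0.2598]
 [ 0.4473 -0.2599]] 0.053
(np.float64(1.8957008919748735), 3.141592653589793, 110.0)
gap 0.004906934061141079 0.004917698894660354 ft [ 0.1  0.4 -2.2] t 16.5417
down ft [-0.2  0.8 -1.1]
t 22.125
placed [3.20910473e-05 2.85154020e-03] 108.7652340781848 0.0513 [[0.5124 0.1746]
 [0.5157 0.1812]]
1 [np.float64(0.1054), np.float64(0.1047)]
2 [np.float64(0.106), np.float64(0.1049)]
```

```bash
python3 go.py 3 .016 .0006 .001 60 45 -60 -45
```

```text
3 [ 0.60635318 -0.24937314] -2.3439121564663057 [[ 0.6055 -0.2497]
 [ 0.6069 -0.2496]] 0.0428
(np.float64(0.9573500379215745), 0, -60.0)
gap 0.0049225755208891385 0.005238213879051957 ft [ 0.5  1.  -1.5] t 27.7583
down ft [-0.4  0.8 -1.8]
t 33.1917
placed [0.00037816 0.00347095] -52.04086845516262 0.0455 [[0.5063 0.1798]
 [0.5171 0.1802]]
1 [None, np.float64(0.1051)]
2 [np.float64(0.1056), np.float64(0.1049)]
3 [np.float64(0.1054), np.float64(0.1066)]
```

View pics/p3.png

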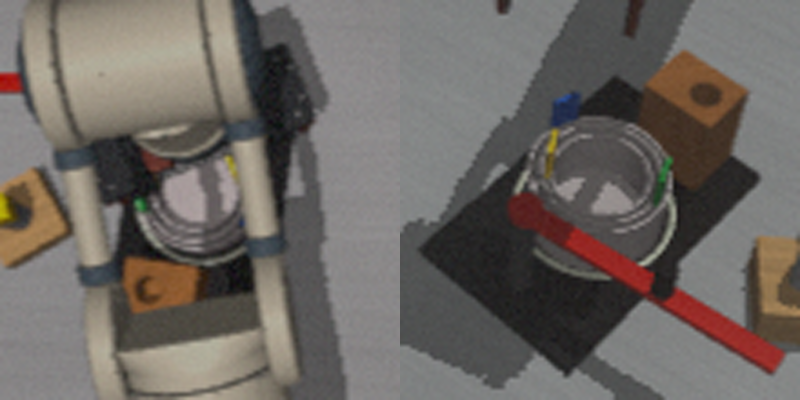

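```bash
python3 go.py 5 .019 .0005 .0015 60 45 30 0
```

```text
5 [ 0.50507461 -0.39483578] -2.858718580270285 [[ 0.5044 -0.395 ]
 [ 0.5053 -0.3949]] 0.0241
(np.float64(2.022267435213431), 0, 0.0)
gap 0.004928659945961539 0.004643205752293304 ft [ 0.1 -0.5 -1.3] t 38.9667
down ft [ 0.2  0.8 -0.6]
t 44.9583
placed [ 0.00098549 -0.00458024] 22.749188688475574 0.0292 [[0.5137 0.1679]
 [0.5164 0.1736]]
1 [np.float64(0.109), np.float64(0.1033)]
2 [None, np.float64(0.1045)]
3 [np.float64(0.1069), np.float64(0.1065)]
4 [np.float64(0.1054), np.float64(0.1053)]
5 [None, np.float64(0.1003)]
```

```bash
cat >> ops.py <<'E'
PIV=rack(.100,0)
def barang(ds=None):
    """keeper angle q from red points along the bar, per camera"""
    out=[]
    for d in ds or look():
        P=cloud(d); h=hsvf(d)
        m=((h[...,0]<5)|(h[...,0]>175))&(h[...,1]>150)&(P[...,2]>.112)&(P[...,2]<.128)&(np.hypot(P[...,0]-PIV[0],P[...,1]-PIV[1])<.24); q=P[m][:,:2]-PIV; q=q[np.hypot(*q.T)>.06]
        t=np.unwrap(np.arctan2(q[:,1],q[:,0])%(2*np.pi)); out.append((round(float(np.pi-(np.median(t)-YAW)),4),len(q)))
    return out
def knob(q): 
    return PIV+.125*u(np.pi-q+YAW)
E
python3 - <<'E'
from ops import *
print("pivot",PIV,"bar",barang())
q=np.mean([b[0] for b in barang() if b[1]>30]); print(q,knob(q))
# compare with knob seen (dark, above the bar)
for d in look():
    P=cloud(d);h=hsvf(d); m=(h[...,2]<70)&(P[...,2]>.128)&(P[...,2]<.16)&(np.hypot(P[...,0]-knob(q)[0],P[...,1]-knob(q)[1])<.03); print("knob",P[m].mean(0),m.sum())
for f in(0,np.pi):
    for qq in(q,q/2,0): 
        j=inverse_kinematics([*knob(qq),.133],q_down(np.pi/2-qq+YAW+f)); print(f,qq,None if j is None else np.round(j,2))
move_to([*knob(q),.25],q_down(np.pi/2-q+YAW))
ds=look(); c,a,info=find(5,ds,WELL,.019); print("m5",c-WELL,info)
print("grip",[ (P:=cloud(d))[(abs(hsvf(d)[...,0]-26)<5)&(hsvf(d)[...,1]>150)&(P[...,2]>.128)&(P[...,2]<.145)&(P[...,1]>.3)].mean(0) for d in ds])
cv2.imwrite("pics/k0.png",np.hstack([cv2.resize(d["frame"][y:y+110,x:x+110],(400,400),interpolation=cv2.INTER_CUBIC) for d,x,y in ((ds[0],140,155),(ds[1],260,165))]))
print(state()["time"])
E
```

```text
pivot [0.61441633 0.16512668] bar [(nan, 0), (1.4544, 350)]
1.454 [0.61444179 0.29012667]
knob [nan nan nan] 0
knob [0.61723932 0.2922434  0.14685342] 56
0 1.454 [ 0.39  0.31  1.16 -0.    1.68  0.39]
0 0.727 [ 0.4   0.07  1.43 -0.    1.65 -0.33]
0 0 [ 0.29 -0.12  1.61 -0.    1.65 -1.17]
3.141592653589793 1.454 None
3.141592653589793 0.727 None
3.141592653589793 0 [ 0.29 -0.12  1.61 -0.    1.65  1.97]
m5 [ 0.00333534 -0.0050436 ] {'n': [98, 129], 'each': array([[0.5169, 0.178 ],
       [0.5196, 0.1687]]), 'tabr': np.float64(0.0252), 'nt': 56}
grip [array([nan, nan, nan]), array([0.48903532, 0.36278901, 0.13467865])]
46.0667
  return _methods._mean(a, axis=axis, dtype=dtype,
  ret = ret.dtype.type(ret / rcount)
<stdin>:6: RuntimeWarning: Mean of empty slice.
  ret = um.true_divide(
<stdin>:12: RuntimeWarning: Mean of empty slice.
```

View pics/k0.png

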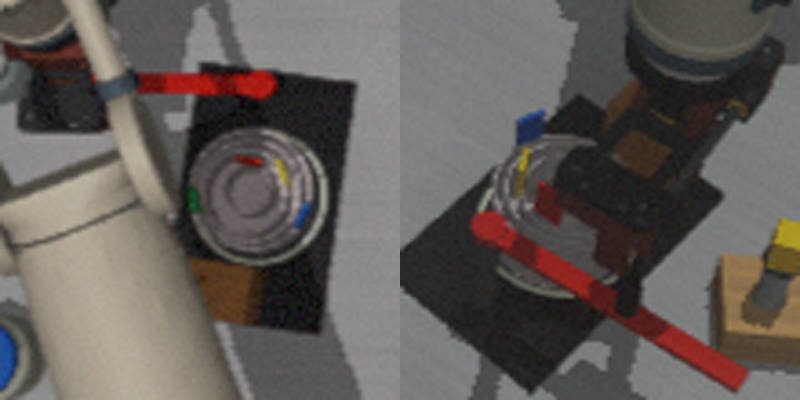

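```bash
python3 - <<'E'
from ops import *
q=1.452
O=lambda q:q_down(np.pi/2-q+YAW)
move_l([*knob(q),.133],.15,O(q)); close(); s=state(); print("gap",s["finger_gap"],s["ft_force"].round(1))
for qq in np.r_[np.linspace(q,.03,14)[1:],.01,-.005,-.015]:
    move_l([*knob(qq),.133],.12,O(qq)); s=state(); t=u(np.pi/2-qq+YAW)
    ft=s["ft_force"][:2]; print(round(qq,3),"tang",(ft@t).round(1),"rad",(ft@[-t[1],t[0]]).round(1),"z",s["ft_force"][2].round(1))
    if abs(ft@t)>12 and qq<.02: break
hold(.2); gripper_open(); move_l([*knob(qq),.26],.25); print(barang(),state()["time"])
E
```

```text
gap 0.01725671466570908 [-0.7  0.4  0.1]
1.343 tang -1.2 rad 1.4 z -0.5
1.233 tang -1.6 rad 2.8 z -0.2
1.124 tang -1.5 rad 3.4 z -1.1
1.014 tang -1.5 rad 4.9 z -0.9
0.905 tang 1.2 rad 5.1 z -0.9
0.796 tang 1.0 rad 6.6 z -0.4
0.686 tang 1.3 rad 6.5 z -1.9
0.577 tang 1.5 rad 7.1 z -0.7
0.468 tang 0.6 rad 7.6 z -0.2
0.358 tang 0.8 rad 7.2 z 0.1
0.249 tang 1.7 rad 8.4 z 1.0
0.139 tang 1.7 rad 8.5 z -0.1
0.03 tang 2.3 rad 8.8 z 0.6
0.01 tang 1.2 rad 9.4 z 0.9
-0.005 tang 2.5 rad 8.1 z 0.9
-0.015 tang 5.1 rad 9.3 z 0.7
[(-0.0036, 84), (0.0164, 218)] 54.4167
```

```bash
python3 - <<'E'
from ops import *
O=lambda q:q_down(np.pi/2-q+YAW)
q=.0; move_l([*knob(q),.133],.2,O(q)); close()
for qq in (-.01,-.02,-.03,-.04,-.05,-.06):
    move_l([*knob(qq),.133],.05,O(qq)); hold(.1); s=state(); t=u(np.pi/2-qq+YAW)
    ft=s["ft_force"][:2]; e=s["ee_pos"][:2]-PIV; print(qq,"tang",(ft@t).round(1),"rad",(ft@[-t[1],t[0]]).round(1),"actual q",np.round(np.pi+YAW-np.arctan2(e[1],e[0]),4),np.hypot(*e).round(4))
    if abs(ft@t)>15: break
gripper_open(); move_l([*knob(qq),.26],.25)
# step aside towards the pin and look
move_to([.487,.363,.30],q_down(0)); ds=look(); print(barang(ds),state()["time"])
for d in ds:
    P=cloud(d);h=hsvf(d);m=(abs(h[...,0]-26)<5)&(h[...,1]>150)&(P[...,2]>.128)&(P[...,2]<.145)&(P[...,1]>.3);q=P[m]
    if len(q)>20: print("grip",cv2.minAreaRect((q[:,:2]*1e3).astype(np.float32)),q.mean(0))
cv2.imwrite("pics/k1.png",np.hstack([cv2.resize(d["frame"][y:y+110,x:x+110],(400,400),interpolation=cv2.INTER_CUBIC) for d,x,y in ((ds[0],140,155),(ds[1],260,165))]))
E
```

```text
-0.01 tang 2.2 rad -0.1 actual q -0.0074 0.1251
-0.02 tang 8.0 rad -0.4 actual q -0.008 0.125
-0.03 tang 11.9 rad -1.2 actual q -0.0085 0.125
-0.04 tang 16.7 rad -2.7 actual q -0.0086 0.1249
[(-0.0094, 214), (0.0148, 228)] 61.1833
grip ((468.8981018066406, 360.47418212890625), (21.155168533325195, 19.901960372924805), 2.894829273223877) [0.46872479 0.35998165 0.13510932]
grip ((470.6698303222656, 364.1847839355469), (25.93889617919922, 23.295543670654297), 2.4698145389556885) [0.4733033  0.36425553 0.13495471]
```

View pics/k1.png

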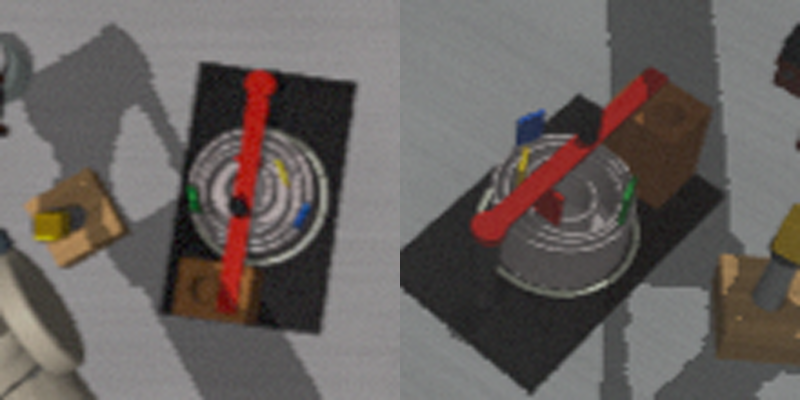

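```bash
cat >> ops.py <<'E'
def quat(M):
    q=Rot.from_matrix(M).as_quat(); return [q[3],q[0],q[1],q[2]]
def q_axis(p,jaw):
    """tool z along -p (pin axis p up), jaws nearest to direction jaw"""
    z=-np.array(p)/np.linalg.norm(p); y=np.array(jaw,float); y-=z*(y@z); y/=np.linalg.norm(y)
    return quat(np.array([np.cross(y,z),y,z]).T)
E
python3 - <<'E'
from ops import *
ds=look()
A=[]
for d in ds:
    P=cloud(d);h=hsvf(d);m=(abs(h[...,0]-26)<5)&(h[...,1]>150)&(P[...,2]>.09)&(P[...,2]<.145)&(np.hypot(P[...,0]-.475,P[...,1]-.363)<.05);q=P[m]
    top=q[q[:,2]>.130]; print(len(q),"top mean",top.mean(0).round(4),"x",np.percentile(top[:,0],[3,97]).round(4),"y",np.percentile(top[:,1],[3,97]).round(4))
    m=(h[...,1]<80)&(P[...,2]>.055)&(P[...,2]<.09)&(np.hypot(P[...,0]-.48,P[...,1]-.363)<.03);s=P[m]; print("shaft",len(s),s.mean(0).round(4) if len(s) else 0)
p=np.array([-.152,0,.988]); F=np.array([.4890,.3625,.0105]); T=F+.102*p; O=q_axis(p,u(.045).tolist()+[0])
print(T,inverse_kinematics(T,O))
move_to(T+.09*p,O); move_l(T+.0*p,.12); print("pre",state()["ft_force"].round(1)); close(); s=state(); print("gap",s["finger_gap"],s["ft_force"].round(1),s["moment"].round(2))
move_l(T+.06*p,.1); s=state(); print(s["finger_gap"],s["ft_force"].round(1),s["time"])
move_l(T+.06*p+[0,0,.08],.15); ds=look(); print(state()["ft_force"].round(1))
cv2.imwrite("pics/pin1.png",np.hstack([cv2.resize(d["frame"][y:y+110,x:x+110],(400,400),interpolation=cv2.INTER_CUBIC) for d,x,y in ((ds[0],110,155),(ds[1],290,120))]))
E
```

```text
65 top mean [0.4693 0.3606 0.136 ] x [0.4584 0.4793] y [0.3507 0.3706]
shaft 11 [0.4831 0.3543 0.0653]
123 top mean [0.4728 0.3638 0.135 ] x [0.4594 0.4822] y [0.3533 0.3748]
shaft 67 [0.4878 0.364  0.0727]
[0.473496 0.3625   0.111276] [ 0.64898829 -0.01622041  1.55879245 -0.09243377  1.47745819  0.60647612]
pre [-0.6 -0.1 -0.1]
gap 0.025698524251812484 [-0.4  0.3 -0.5] [-0.01  0.14  0.02]
0.026136885671477768 [-0.8  0.3 -1.9] 64.4083
[ 0.2  0.5 -2.3]
```

View pics/pin1.png

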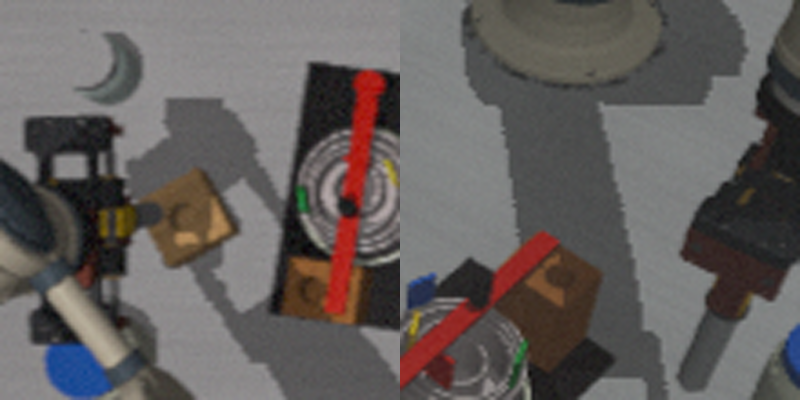

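```bash
python3 - <<'E'
from ops import *
s=state(); w,x,y,z=s["ee_rot"]; M=Rot.from_quat([x,y,z,w]).as_matrix(); p=-M[:,2]; T=s["ee_pos"]; F=T-.102*p; print("axis",p.round(3),"foot",F.round(4))
for d,n in zip(look(),("top","scene")):
    P=cloud(d).reshape(-1,3);h=hsvf(d).reshape(-1,3); V=np.asarray(d["view"]); cam=-V[:3,:3].T@V[:3,3]
    L=(P-F)@M; ax=-L[:,2]; r=np.hypot(L[:,0],L[:,1]); m=(ax>-.015)&(ax<.082)&(r<.022)&(P[:,2]>.06)
    Q=L[m]; a=ax[m]
    if m.sum()<20: print(n,m.sum()); continue
    # fit cylinder r=12mm: centre line x0+kx*a, y0+ky*a in tool x,y
    f=lambda v:np.hypot(Q[:,0]-v[0]-v[1]*a,Q[:,1]-v[2]-v[3]*a)-.012
    sol=least_squares(f,[0,0,0,0],loss="soft_l1",f_scale=.002)
    print(n,m.sum(),"x0,kx,y0,ky",sol.x.round(4),"ax range",np.percentile(a,[1,99]).round(4),"rms",np.sqrt((f(sol.x)**2).mean()).round(4))
# bore circle from scene: dark spot
b=rack(-.105,.027)
d=get_image("top"); h=hsvf(d); P=cloud(d)
for d in look():
    P=cloud(d);h=hsvf(d); m=(np.hypot(P[...,0]-b[0],P[...,1]-b[1])<.05)&(P[...,2]>.099)&(P[...,2]<.112)&(abs(h[...,0]-14)<7)
    q=P[m]; print("block",cv2.minAreaRect((q[:,:2]*1e3).astype(np.float32)),"expected",rack(-.105,.0175))
    hole=[]; 
    m2=(np.hypot(P[...,0]-b[0],P[...,1]-b[1])<.022)&(P[...,2]<.095)&(P[...,2]>.05); print("hole deep pts",m2.sum(),P[m2].mean(0).round(4))
print(b)
E
```

```text
axis [-0.149  0.002  0.989] foot [0.4792 0.362  0.1475]
top 48 x0,kx,y0,ky [ 0.0012 -0.0026  0.0012 -0.0124] ax range [0.0038 0.0786] rms 0.0007
scene 195 x0,kx,y0,ky [-0.0001  0.0113 -0.      0.0006] ax range [0.0027 0.0813] rms 0.001
block ((412.37969970703125, 207.4056854248047), (70.70569610595703, 55.81929397583008), 83.70309448242188) expected [0.41286068 0.20643735]
hole deep pts 39 [0.4146 0.2223 0.0665]
block ((412.4396057128906, 206.6719970703125), (71.3062973022461, 60.36690139770508), 82.61019897460938) expected [0.41286068 0.20643735]
hole deep pts 28 [0.4028 0.2116 0.0862]
[0.41396965 0.2158724 ]
```

```bash
python3 - <<'E'
from ops import *
b=rack(-.105,.0265); B=np.array([*b,.105]); ex=np.array([*u(YAW),0]); jaw=ex
def ax(th): return np.array([0,0,np.cos(th)])-np.sin(th)*ex
th=.15; p=ax(th); O=q_axis(p,jaw)
T=B+.030*p+.102*p; print(inverse_kinematics(T,O))
move_to(T+[0,0,.02],O); move_l(T,.1); f0=state()["ft_force"]; m0=state()["moment"]; print("bias",f0.round(1),state()["time"])
for t in (.015,.008,.004,0,-.003,-.006,-.008):
    move_l(B+(t+.102)*p,.05); s=state(); f=s["ft_force"]-f0; print(t,f.round(1),(s["moment"]-m0).round(2))
    if abs(f[2])>15 or np.hypot(*f[:2])>15: print("contact stop"); break
ds=look(); d=ds[1]; cv2.imwrite("pics/ins1.png",np.hstack([cv2.resize(d["frame"][y:y+90,x:x+90],(400,400),interpolation=cv2.INTER_CUBIC) for d,x,y in ((ds[0],150,185),(ds[1],290,145))]))
print(state()["time"])
E
```

```text
[ 0.49387682 -0.42344581  1.68772638 -0.08727643  1.75345472  0.58968909]
bias [ 1.1 -0.2 -1.5] 66.475
0.015 [-1.8  0.2 -0.4] [0.01 0.01 0.02]
0.008 [-1.6 -0.3  0.5] [0.04 0.03 0.03]
0.004 [-0.3 -1.  -1.1] [0.06 0.03 0.01]
0 [-2.1  0.4  0.4] [ 0.02 -0.02 -0.  ]
-0.003 [-0.9  0.2 -0.3] [ 0.01  0.04 -0.01]
-0.006 [-1.7 -0.1 -1.4] [0.01 0.08 0.04]
-0.008 [-1.9  1.2 -1. ] [0.15 0.28 0.04]
68.5667
```

View pics/ins1.png

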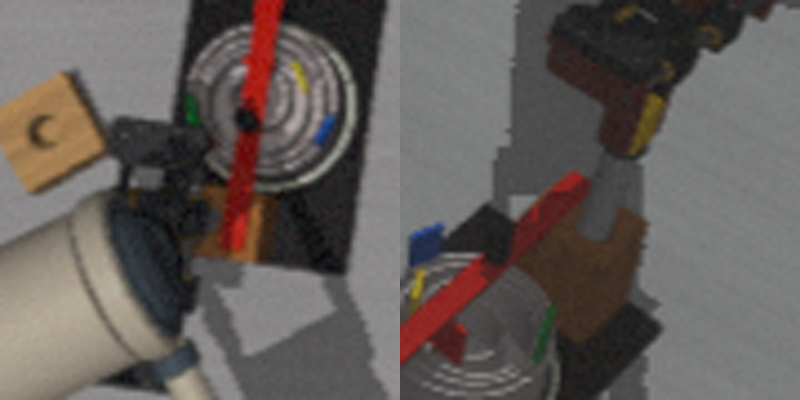

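```bash
python3 - <<'E'
from ops import *
b=rack(-.105,.0265); B=np.array([*b,.105]); ex=np.array([*u(YAW),0]); off=np.zeros(3)
f0=np.array([0,0,-1.7]); 
def ax(th): return np.array([0,0,np.cos(th)])-np.sin(th)*ex
def step(t,th,v=.04):
    p=ax(th); move_l(B+off+(t+.102)*p,v,q_axis(p,ex)); s=state(); f=s["ft_force"]-f0
    print(round(t,3),round(th,3),f.round(1),s["moment"].round(2),off.round(4)); 
    l=f[:2]; n=np.hypot(*l)
    if n>4: off[:2]+=np.clip(.00008*l,-.0006,.0006)
    return f
ok=True
for th in np.linspace(.15,0,8)[1:]:
    f=step(-.008,th)
    if np.linalg.norm(f)>35: print("stop"); ok=False; break
if ok:
    for t in -np.r_[np.arange(.011,.045,.003),.0445]:
        f=step(t,0)
        if f[2]>30: print("stop z"); break
print(state()["time"],state()["ee_pos"],state()["finger_gap"])
E
```

```text
-0.008 0.129 [-2.5  0.2  0.1] [ 0.12  0.71 -0.03] [0. 0. 0.]
-0.008 0.107 [-2.7  0.6  1.4] [0.14 0.83 0.01] [0. 0. 0.]
-0.008 0.086 [-1.5  1.4  1.2] [ 0.13  0.73 -0.02] [0. 0. 0.]
-0.008 0.064 [-1.5 -0.6  0.7] [ 0.24  0.6  -0.02] [0. 0. 0.]
-0.008 0.043 [-2.9  0.7  0.9] [0.19 0.57 0.02] [0. 0. 0.]
-0.008 0.021 [-2.7  1.  -0.4] [0.17 0.55 0.04] [0. 0. 0.]
-0.008 0.0 [-1.6  0.1  0.1] [0.13 0.43 0.03] [0. 0. 0.]
-0.011 0 [-0.7  0.1 -0.9] [ 0.01  0.23 -0.04] [0. 0. 0.]
-0.014 0 [-0.3 -0.6 -0.4] [0.06 0.25 0.01] [0. 0. 0.]
-0.017 0 [-1.6 -0.  -0.7] [0.06 0.3  0.03] [0. 0. 0.]
-0.02 0 [-1.4  0.2 -1.6] [0.04 0.26 0.04] [0. 0. 0.]
-0.023 0 [-0.2  0.  -0.7] [0.04 0.31 0.04] [0. 0. 0.]
-0.026 0 [-1.2  0.3 -1.5] [ 0.04  0.27 -0.02] [0. 0. 0.]
-0.029 0 [-0.7 -0.6 -0.7] [0.05 0.35 0.04] [0. 0. 0.]
-0.032 0 [-0.4  0.5 -0.9] [0.02 0.3  0.03] [0. 0. 0.]
-0.035 0 [-1.2  1.  -1. ] [ 0.07  0.33 -0.01] [0. 0. 0.]
-0.038 0 [-0.3  0.4 -0.9] [ 0.01  0.34 -0.03] [0. 0. 0.]
-0.041 0 [ 0.1 -0.  -0.5] [0.02 0.29 0.01] [0. 0. 0.]
-0.044 0 [-0.9  0.8 -1.7] [ 0.09  0.3  -0.02] [0. 0. 0.]
-0.044 0 [-0.2  0.4 -0. ] [ 0.01  0.43 -0.03] [0. 0. 0.]
73.5667 [0.41390617 0.21535943 0.16245913] 0.026370863626187548
```

Slid in smoothly; press to the bottom by force, release, then retreat and check.

```bash
python3 - <<'E'
from ops import *
e=state()["ee_pos"]; x,y=e[:2]
for z in np.arange(.1615,.1535,-.001):
    move_l([x,y,z],.02); f=state()["ft_force"]; print(round(z,4),f.round(1))
    if f[2]>10: break
gripper_open(); move_l([x,y,.26],.2); move_to([.45,-.15,.35],q_down(0)); hold(.3)
ds=look(); print("bar",barang(ds),state()["time"])
b=rack(-.105,.0265)
for d in ds:
    P=cloud(d);h=hsvf(d);m=(abs(h[...,0]-26)<5)&(h[...,1]>150)&(np.hypot(P[...,0]-b[0],P[...,1]-b[1])<.04)&(P[...,2]>.13); q=P[m]; t=q[q[:,2]>.17]; print("grip",len(q),t.mean(0).round(4),"top z",np.percentile(q[:,2],90).round(4),b)
for i,z0 in((1,.01),(2,.013),(3,.016),(5,.019)):
    print(i,[(len(t),np.percentile(t[:,2],90).round(4)) for t in (tabpts(d,i,WELL,.085,.01) for d in ds) if len(t)>3])
cv2.imwrite("pics/end.png",np.hstack([cv2.resize(d["frame"][y:y+130,x:x+130],(400,400),interpolation=cv2.INTER_CUBIC) for d,x,y in ((ds[0],145,140),(ds[1],240,130))]))
cv2.imwrite("pics/end_scene.png",ds[1]["frame"])
E
```

```text
0.1615 [-2.4  0.6 -2.2]
0.1605 [-2.8 -0.8  3.2]
0.1595 [-3.8 -1.3  8.1]
0.1585 [-5.9 -1.2 12.2]
bar [(-0.0072, 214), (0.0109, 219)] 78.0833
grip 76 [0.4141 0.2148 0.1862] top z 0.1886 [0.41391128 0.21537582]
grip 116 [0.4194 0.2169 0.1826] top z 0.1868 [0.41391128 0.21537582]
1 [(12, np.float64(0.1059)), (43, np.float64(0.1052))]
2 [(17, np.float64(0.1078)), (11, np.float64(0.1053))]
3 [(7, np.float64(0.1048)), (14, np.float64(0.1048))]
5 [(7, np.float64(0.0909)), (54, np.float64(0.0989))]
```

View pics/end.png

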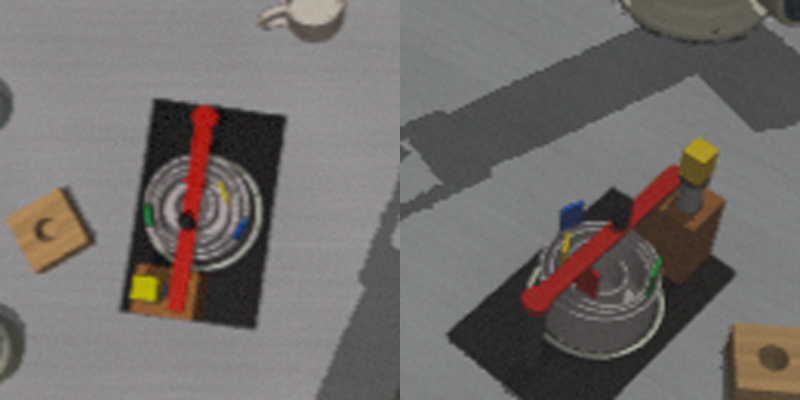

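View pics/end_scene.png

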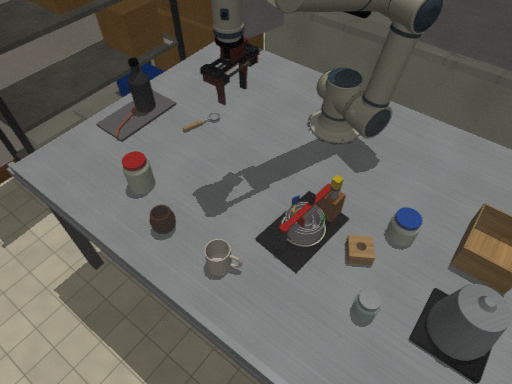

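```bash
python3 -c "
from bench import *
job_done()"
```

```text
the job is handed in; nothing more can be done
```

The job is handed in at about 78 s of robot time: all measures are nested, the keeper bar is shut against its stop, and the pin is home in its bore.

**Measures:** Four were on the counter (1, 2, 3 and 5; measure 4 was absent). I nested them largest first. In the last pictures their tab tops are within about 1–4 mm of the expected heights. The exception is the top camera's reading for measure 5, 91 mm against 101 mm. It rests on 7 pixels, and the scene camera reads 99 mm.

**Keeper bar:** I pushed it to its stop until it resisted with about 17 N. In the last pictures the two cameras read its angle as −0.007 and +0.011 rad, which agrees with shut.

**Pin:** It went into the bore mouth leaning 0.15 rad, was straightened, then slid down and was pressed on the floor at about 12 N. Its top reads 187–189 mm by camera, against 186 mm expected.

**What went wrong or disagreed:**
- **Pin knocked:** As it swung, the bar end apparently caught the pin's grip and left it leaning and turned in its stand. I hadn't allowed for that, so I re-measured the pin and gripped it along its lean.
- **Measure 5's centre:** Fits of its centre inside the nest were off by a few millimetres and differed between cameras, probably from confusion with the neighbouring walls. The pictures show it well inside measure 3.
- **Bystanders:** They look unmoved in the last picture, but I only compared them by eye.

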